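# Lock the dial cover on the potter's stamp caddy

### The job

Take the wooden dial cover out of its rack, stand it upright on the open bench and let go of it, then take it again from above. Fit it on the round caddy with its opening somewhat anticlockwise of the bay of wooden stamps, feeling with the lugs for the two slots of the lock ring until it drops fully home. Then turn it clockwise (seen from above) to the stop, so that the opening stands over the stamps, let go, and leave the pots, basin, paddle, brush and rib where they are.

Things in the scene. Friction and masses are not known exactly. Their poses are not given: they have to be found in the camera images.
- cover_grip (a point): Dial cover: wooden disc 124 mm across, 12 mm thick, with a square wooden handle (40 x 40 mm, 70 mm long) on its middle. Point: on the axis in the handle, 52 mm above the disc's underside. z = axis, from disc to handle end; x = towards the one opening; handle's flat sides face x and y. Starts on edge in the rack: axis level, handle towards the robot, opening up. Loose, 0.26 to 0.47 kg.
- cover_foot (a point): Centre of the cover's underside; axes as cover_grip. The handle runs from 12 to 82 mm above it. Two steel lugs stick out of the disc's rim towards +y and -y: 16 mm wide, reaching 70.5 mm from the axis, 6 to 11 mm above the underside. The disc's lower edge is chamfered, 4 mm wide and 6 mm high.
- cover_window (a point): Centre of the cover's opening (a 60 degree sector, 29 to 55 mm from the axis): 41 mm from the axis, level with the underside. Axes as cover_grip.
- rack: Plywood rack, fixed. Origin under it on the bench; its x points away from the robot. The disc stands in a slot across x (18 mm wide, rear wall 60 mm high, two front blocks 32 mm high); the handle lies along x, its axis 72 mm high, on a rest 26 mm wide, 14 mm long, 52 mm high, 42 mm before the origin. Lift the cover 60 mm to clear it. Nearer than the rib, the bench between rack and caddy is free.
- caddy_seat (a point): Round aluminium caddy, fixed, 160 mm across, 88 mm high, with three open bays. Point: on its axis at the ledge (70 mm high) on which the cover's underside rests when fully home. x = towards the middle of the bay of stamps. Turned clockwise, the lugs meet firm stops when the cover's x lies along this x (within 1.5 degrees), the opening over the stamps.
- caddy_ring (a point): Centre of the steel lock ring's top, 18 mm above the ledge, axes as caddy_seat (not the ring's). Ring 5 mm thick, 128 mm bore, two opposite slots 28 mm wide; the lugs turn freely below it. It stays put in use, but how it was left is not measured: the cover drops in with its x 35 to 85 degrees anticlockwise of the caddy's x. Elsewhere the lugs ride on the ring, the underside 12 mm above the ledge.
- caddy_bay (a point): Middle of the bay of upright wooden stamps, 41 mm from the caddy's axis along its x, at ledge height. The other two bays hold clay beads and white cones.
- pot_a: Grey clay bell pot with ball knob, 88 mm across, 103 mm high; origin under it. Loose, bystander, at the far side between rack and caddy.
- pot_b: Same pot, far left. Bystander.
- pot_c: Same pot, far right. Bystander.
- basin: Red plastic basin, 170 mm across, 75 mm high, left; origin under it. Bystander.
- paddle: Wooden paddle lying near the robot on the right. Bystander.
- brush: Brush lying on the right. Bystander.
- rib: Flat wooden rib 110 x 50 x 8 mm lying across, between rack and caddy towards the far side, before pot_a. Bystander.
There are look-alikes about, which are no part of the job. What is shaped like the part that bears cover_grip but green is not meant.

How it is judged:
By the outcome, as a careful person would: the job done as asked, in the order asked, and still so for the second after the job is handed in, with the robot touching nothing.
It also fails if it takes over 67 s, if anything falls off the work surface, if the arm or the gripper's body presses on something with over 40 N, if the wrist force passes 120 N, or if a joint passes its speed limit or range.

### The arm

A 6-joint arm with a two-finger parallel gripper is mounted at the origin on the work surface. World frame = base frame: x ahead of the robot, y to its left, z up, the work surface at z = 0. Lengths are in m, angles in rad, forces in N, time in s.
With the tool pointing down it reaches from about 0.25 to 0.725 m from the base axis. Payload 4 kg.
Tool frame: the origin (TCP) lies at the very end of the fingers, on their centre line; the grasp point (between the pads) lies 19 mm behind it; z points along the fingers, y is the line along which they close (so a half turn about z gives the same grasp; the last joint's range is limited). The gripper opens to 85 mm and grips with 20 to 120 N. Pads are 22 mm wide; open, the fingers measure 114 mm over their backs; the gripper's body (76 mm by 85 mm) begins 54 mm behind the grasp point. The pads swing forward as they close: fully open they stand 13 mm farther back than shut.
Start: joints at [1.151, 0.241, 0.005, 1.335, 0, 1.571], TCP at [0.204, 0.457, 0.231] pointing down, gripper open.
Joint ranges: [-2.72, 2.72], [-1.05, 1.87], [-1.09, 1.28], [-1.99, 2.15], [-1.42, 1.44], [-3.14, 3.14]. Speed limits (rad/s): [2.79, 2.79, 3.14, 3.14, 3.14, 3.14].

### API

Orientations are given as a unit quaternion [x, y, z, w].
In Python, from workcell import bot, vision, workorder gives the robot as it stands.
- The arm moves only by the shell command python3 -m creep 'ROWS' [OPENING]. ROWS is JSON, a list of rows, each a list of 2 entries, a list of its own where there are three numbers: the shift along the tool's x, y, z in mm, then the turn, a rotation vector about the tool's x, y, z in rad. In form: [[[dx, dy, dz], [wx, wy, wz]], ...]. A call has 1 to 12 rows; each row shifts and turns the commanded pose from where the row before left it, along the tool's axes as they then stand; what a row does not reach is not made up. A row lasts 1/8 s, in which the tool goes at most 62.5 mm and 10.7 degrees, less where a joint would pass 70% of its speed; a pose out of reach is approached as far as the arm can. A call is refused whole if a number of a shift passes 62.5 or a number of a turn 0.188, either way. A call with a gripper value outside its range is refused whole. OPENING is the finger opening in mm, from 0 to 85.4, set as the call begins (- or left out, the last holds). The fingers move at their own pace and stop on an object; the grip force is fixed at half the most. Time passes only in rows, so rows that do not move let the fingers close. It gives the time, the measured TCP pose, the force, the opening and the grip force at its end, in the units of the state.
- bot.get_obs(): the state, without advancing time (a new reading comes with each control period).
- vision.camera(name): name is "side" or "top"; returns a dict with "image" (480x640x3 uint8, blue, green, red), "z_map" (480x640 float32, m along the optical axis (not along the pixel's ray), 0 where there is no reading), "K" (3x3 intrinsics, pixels), "rvec" (rotation vector, rad) and "tvec" (3), from world to camera coordinates, as OpenCV has them. Camera axes: x right, y down, z forward; pixel columns grow to the right and rows downward; lengths in m; the calibration is good to about 2 mm. A picture is of the moment at which its call begins.
- workorder.job_done(): hands the job in; it is judged then, once.
Trained networks look in a picture, given as the dict that the camera call returned (one of the last four; its "shot" number tells which), for a name from the list of things; names that differ only in an ending like _2 or _b are one class to them, and where a whole thing is asked for, a point or a joint stands for the part that bears it (a point fixed in the world has none). Each returns a list of dicts, best first, with "score" (0 to 1); they miss things now and then, are a little off and sometimes report something else, mostly with a low value. They report only what shows in the picture. A call takes as long as a camera call. They do not tell look-alikes from the thing itself.
- vision.spot_in(picture, query): "position" ([column, row] in pixels, amid what is visible of it).
- vision.place_of(picture, query): "position" ([column, row] in pixels: a listed point, or the origin of a listed thing).
The state is a dict: "clock": time; "joint_pos": joint angles; "joint_vel": joint speeds; "tau": joint torques, N m; "eef_pos": TCP position; "tool_rot": TCP orientation; "ft_force": force on the tool from outside, world axes, zero at the start; "ft_torque": the same for the moment, N m; "grip_width": finger opening in m; "grasp_force": force on a finger pad.
Only numpy, scipy, OpenCV 4.12 (cv2) and the standard library are available. Lean on these libraries where they do the work, as an engineer would, in place of code of your own. Each camera call takes 0.05 s, during which the arm holds its last target. There are 200 camera calls.

## Working session

There is one attempt and no reset: what is moved stays moved. The work goes in short steps, Python scripts to look and compute and a shell command to move; the robot and the scene stay as the last step left them, time stands still between calls to the robot, and variables do not carry over. Pictures are saved under pics/ and viewed, at most 10 in all, crops included, and the job is handed in when it is done.

```bash
ls; mkdir -p pics
cat > h.py <<'E'
import numpy as np, cv2
from workcell import bot, vision, workorder
from scipy.spatial.transform import Rotation as R
def w2p(c,p):
    return cv2.projectPoints(np.array(p,float).reshape(-1,1,3),c['rvec'],c['tvec'],c['K'],None)[0].reshape(-1,2)
def ray(c,px):
    Rm=cv2.Rodrigues(np.array(c['rvec'],float))[0]; t=np.array(c['tvec'],float).ravel()
    d=Rm.T@np.linalg.inv(c['K'])@np.array([px[0],px[1],1.]); return -Rm.T@t,d
def atz(c,px,z):
    o,d=ray(c,px); return o+d*(z-o[2])/d[2]
def cloud(c):
    o,_=ray(c,(0,0)); Rm=cv2.Rodrigues(np.array(c['rvec'],float))[0]
    v,u=np.mgrid[0:480,0:640]; q=np.stack([u,v,np.ones_like(u)],-1)@np.linalg.inv(c['K']).T
    return o+(q*c['z_map'][...,None])@Rm
E
python3 - <<'E'
from h import *
o=bot.get_obs(); print({k:np.round(v,3).tolist() for k,v in o.items()})
for n in('top','side'):
    c=vision.camera(n); cv2.imwrite(f'pics/{n}0.png',c['image']); P=cloud(c)
    print(n,np.round(ray(c,(320,240)),3))
    for q in ['cover_grip','cover_foot','cover_window','rack','caddy_seat','caddy_ring','caddy_bay','rib','pot_a']:
        for r in vision.place_of(c,q)[:3]:
            p=r['position']; u,v=np.clip(np.round(p).astype(int),0,[639,479]); print(q,np.round(p,1),round(r['score'],2),P[v,u].round(3))
E
```

```text
pics
{'clock': 0.0, 'joint_pos': [1.151, 0.241, 0.004, 1.335, 0.0, 1.571], 'joint_vel': [-0.001, -0.001, 0.0, 0.0, 0.001, -0.001], 'tau': [0.001, -37.232, 25.241, 0.017, -0.0, 0.0], 'eef_pos': [0.204, 0.456, 0.23], 'tool_rot': [0.208, 0.978, -0.001, -0.0], 'ft_force': [-0.048, 0.619, 0.084], 'ft_torque': [-0.006, 0.018, -0.052], 'grasp_force': 0.0, 'grip_width': 0.085}
top [[ 0.337 -0.027  1.24 ]
 [ 0.183 -0.002 -0.983]]
cover_grip [415.3 242.5] 0.9 [ 0.545 -0.24   0.089]
cover_grip [157.  194.4] 0.7 [0.666 0.345 0.073]
cover_grip [361.6 159.5] 0.66 [ 0.741 -0.128  0.078]
cover_foot [261.1 343.4] 0.71 [0.327 0.101 0.082]
cover_foot [365.  155.7] 0.67 [ 0.75  -0.135  0.081]
cover_foot [413.5 317.5] 0.67 [ 0.378 -0.232  0.085]
cover_window [380.2 170.8] 0.93 [ 0.739 -0.178  0.001]
cover_window [428.6 301.6] 0.91 [ 0.418 -0.283  0.001]
cover_window [426.1 213.6] 0.74 [ 0.63  -0.286 -0.001]
rack [410.6 240.1] 0.85 [ 0.55  -0.231  0.09 ]
caddy_seat [213.8 247.9] 0.8 [0.54  0.212 0.067]
caddy_ring [213.8 243.1] 0.95 [0.552 0.213 0.064]
caddy_bay [214.8 230.5] 0.85 [0.585 0.214 0.05 ]
caddy
[... 619 characters left out ...]
42  0.083]
cover_foot [361.  301.4] 0.67 [ 0.592 -0.295  0.106]
cover_window [402.7 271.8] 0.7 [ 0.73  -0.14   0.049]
cover_window [282.1 306.5] 0.68 [ 0.406 -0.247  0.059]
cover_window [359.5 185.3] 0.67 [0.682 0.32  0.031]
rack [349.8 320.8] 0.85 [ 0.57  -0.283  0.028]
caddy_seat [316.9 195.8] 0.78 [0.536 0.284 0.02 ]
caddy_ring [320.6 193.2] 0.8 [0.55  0.285 0.03 ]
caddy_bay [333.3 192.2] 0.7 [0.584 0.245 0.058]
caddy_bay [329.5 390.1] 0.16 [ 0.501 -0.476  0.02 ]
rib [360.  258.1] 0.89 [ 0.633 -0.026  0.009]
rib [300.8 170.2] 0.62 [0.491 0.373 0.067]
pot_a [398.9 247.7] 0.95 [ 0.746 -0.015  0.029]
pot_a [392.6 352.2] 0.94 [ 0.651 -0.412  0.054]
pot_a [360.  184.7] 0.86 [0.682 0.32  0.031]
```

View pics/top0.png

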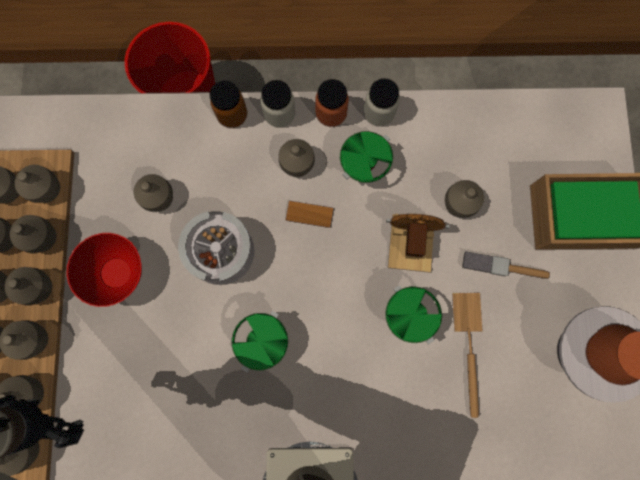

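View pics/side0.png

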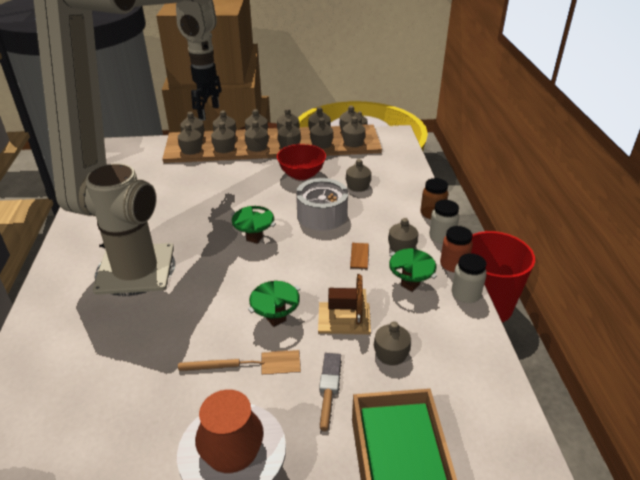

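Run:
```python
from h import *
c=vision.camera('top'); P=cloud(c); Z=P[...,2]
cv2.imwrite('pics/crop1.png',np.hstack([cv2.resize(c['image'][205:290,170:260],(400,378),interpolation=cv2.INTER_CUBIC),cv2.resize(c['image'][205:290,375:465],(400,378),interpolation=cv2.INTER_CUBIC)]))
def reg(name,m):
    q=P[m]; print(name,len(q),'med',np.median(q,0).round(4),'min',np.percentile(q,3,axis=0).round(4),'max',np.percentile(q,97,axis=0).round(4))
    r=cv2.minAreaRect((q[:,:2]*1000).astype(np.float32)); print('  rect',np.round(r[0],1),np.round(r[1],1),round(r[2],1))
X,Y=P[...,0],P[...,1]
box=(X>.44)&(X<.66)&(Y>-.33)&(Y<-.15)
reg('handle',box&(Z>.086)&(Z<.097)&(X<.56))
reg('disc',box&(Z>.100))
reg('rack',box&(Z>.008)&(Z<.03))
b=(abs(X-.545)<.1)&(abs(Y-.213)<.1)
reg('ring',b&(Z>.08))
q=P[b&(Z>.08)]
print(cv2.minEnclosingCircle((q[:,:2]*1000).astype(np.float32)))
g=(abs(X-.385)<.1)&(abs(Y+.235)<.1)&(Z>.06); reg('green',g)
g=(abs(X-.33)<.1)&(abs(Y-.10)<.1)&(Z>.06); reg('green2',g)
for q in ('caddy_bay','caddy_seat'):
    for r in vision.place_of(c,q)[:1]: print(q,atz(c,r['position'],.07),r['score'])
```

```text
handle 331 med [ 0.5384 -0.2432  0.0908] min [ 0.5199 -0.2619  0.0869] max [ 0.5585 -0.2241  0.095 ]
  rect [ 539.6 -242.9] [40.1 42.2] 84.5
disc 325 med [ 0.5921 -0.2476  0.1227] min [ 0.5831 -0.2971  0.1007] max [ 0.6024 -0.1996  0.1342]
  rect [ 593.5 -250.1] [109.3  13.5] 82.9
rack 781 med [ 0.5287 -0.2289  0.0103] min [ 0.4946 -0.2916  0.0082] max [ 0.5909 -0.1958  0.0279]
  rect [ 572.5 -258.2] [122.  160.8] 83.1
ring 1323 med [0.5401 0.2105 0.0868] min [0.4689 0.1339 0.0816] max [0.6169 0.2838 0.0908]
  rect [542.1 209.2] [160.2 158.5] 44.5
((542.9527587890625, 209.1795654296875), 80.64237213134766)
green 2392 med [ 0.3823 -0.2273  0.0806] min [ 0.3311 -0.2851  0.0742] max [ 0.4417 -0.1774  0.085 ]
  rect [ 387.3 -232.2] [123.7 122.9] 85.1
green2 2405 med [0.327  0.1009 0.0807] min [0.2762 0.0512 0.0745] max [0.3874 0.159  0.085 ]
  rect [332.  105.5] [123.5 122.9] 25.6
caddy_bay [0.58204456 0.20957222 0.07      ] 0.68
caddy_seat [0.54158151 0.21012781 0.07      ] 0.7
```

View pics/crop1.png

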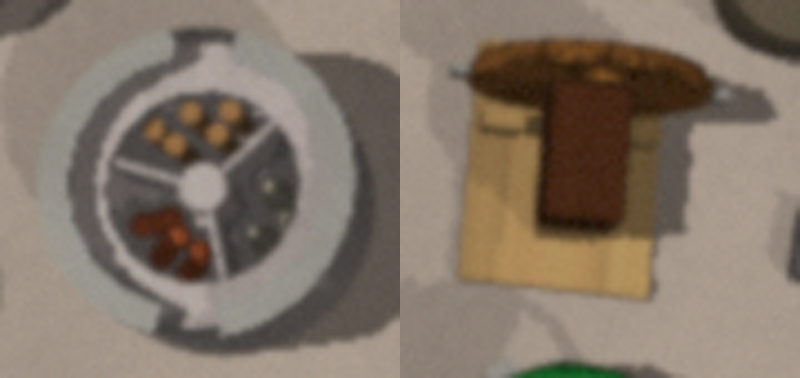

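```bash
cat >> h.py <<'E'
def plan(pos=None,rot=None,obs=None):
    """print tool-frame shift (mm) to pos, and rotvec (tool frame) to rot"""
    o=obs or bot.get_obs(); T=R.from_quat(o['tool_rot'])
    if pos is not None:
        d=T.inv().apply(np.array(pos)-o['eef_pos'])*1000; print('shift',d.round(1),'rows',np.linalg.norm(d)/62)
    if rot is not None:
        w=(T.inv()*rot).as_rotvec(); print('rot',w.round(3),'rows',np.linalg.norm(w)/.186)
def rectify(c,z,cx,cy,half=.09,n=500):
    g=np.linspace(half,-half,n); X,Y=np.meshgrid(cx+g,cy+g,indexing='ij')  # rows: +x up, cols: +y left
    p=w2p(c,np.stack([X,Y,np.full_like(X,z)],-1)).reshape(n,n,2).astype(np.float32)
    return cv2.remap(c['image'],p[...,0],p[...,1],cv2.INTER_CUBIC)
E
python3 - <<'E'
from h import *
c=vision.camera('top')
cx,cy=.5427,.2092
a=rectify(c,.088,cx,cy,n=400); b=rectify(c,.07,cx,cy,n=400)
cv2.imwrite('pics/rect.png',np.hstack([a,b]))
# ring polar profile at r=71..76 mm: depth
P=cloud(c); Z=P[...,2]; d=P[...,:2]-[cx,cy]; r=np.hypot(*np.moveaxis(d,-1,0)); th=np.degrees(np.arctan2(d[...,1],d[...,0]))
m=(r>.066)&(r<.074)
for lo in range(-180,180,5):
    s=m&(th>=lo)&(th<lo+5)
    if s.any() and np.median(Z[s])<.083: print(lo,np.median(Z[s]).round(3),s.sum())
y=np.radians(-7.1); d=np.array([np.cos(y)*.7071,np.sin(y)*.7071,-.7071])
g=np.array([.548,-.2443,.072])
zt=d; yt=np.array([-np.sin(y),np.cos(y),0]); xt=np.cross(yt,zt)
plan(g+.019*d-.1*d, R.from_matrix(np.stack([xt,yt,zt],1)))
yz=np.array([0,0,-1.]); plan(None,R.from_matrix(np.stack([np.cross(yt,yz),yt,yz],1)))
E
```

```text
-180 0.068 6
-175 0.068 6
-10 0.068 8
-5 0.068 13
0 0.07 13
5 0.07 9
165 0.072 11
170 0.07 8
175 0.069 10
shift [-545.2 -516.4  102. ] rows 12.223573645723114
rot [-0.116 -0.78  -0.281] rows 4.497837684481724
rot [ 0.    -0.    -0.296] rows 1.5910325547093636
```

View pics/rect.png

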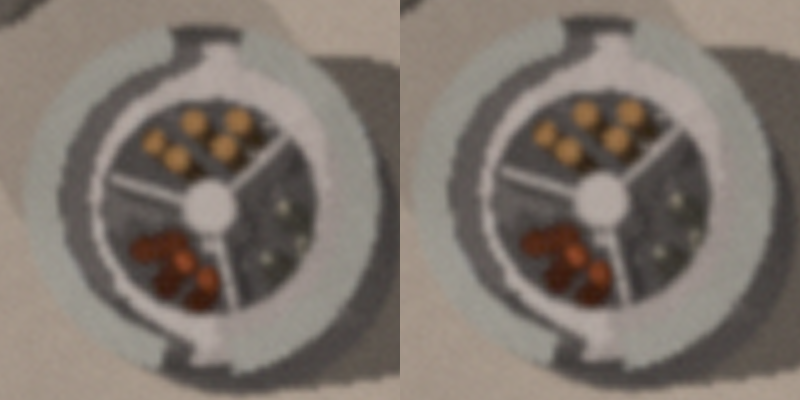

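```bash
python3 -m creep '[[[-40,-38,0],[0,0,0]],[[-40,-38,0],[0,0,0]],[[-40,-38,0],[0,0,0]],[[-40,-38,0],[0,0,0]],[[-40,-38,0],[0,0,0]],[[-40,-38,0],[0,0,0]],[[-40,-38,0],[0,0,0]],[[-40,-38,0],[0,0,0]],[[-40,-38,0],[0,0,0]],[[-40,-38,0],[0,0,0]],[[-40,-38,0],[0,0,0]],[[-40,-38,0],[0,0,0]]]' && python3 -m creep '[[[0,0,0],[0,0,-0.148]],[[0,0,0],[0,0,-0.148]],[[0,0,0],[0,-0.157,0]],[[0,0,0],[0,-0.157,0]],[[0,0,0],[0,-0.157,0]],[[0,0,0],[0,-0.157,0]],[[0,0,0],[0,-0.157,0]],[[0,0,0],[0,0,0]],[[0,0,0],[0,0,0]]]'
cat >> h.py <<'E'
RY=np.radians(-7.1)
def toolrot(yaw_x,tilt):
    """tool leaning forward along yaw_x, tilt rad below level; tool y = left of it"""
    d=np.array([np.cos(yaw_x)*np.cos(tilt),np.sin(yaw_x)*np.cos(tilt),-np.sin(tilt)])
    yt=np.array([-np.sin(yaw_x),np.cos(yaw_x),0]); return R.from_matrix(np.stack([np.cross(yt,d),yt,d],1)),d
E
python3 - <<'E'
from h import *
r,d=toolrot(RY,np.pi/4); g=np.array([.548,-.2443,.072]); plan(g-.081*d,r)
print(bot.get_obs()['joint_pos'].round(2) if hasattr(bot.get_obs()['joint_pos'],'round') else bot.get_obs()['joint_pos'])
E
```

```text
clock: 2.7
eef_pos: [0.4568, -0.1574, 0.2315]
tool_rot: [0.209, 0.978, 0.0, 0.0]
ft_force: [0.5, 0.9, 0.2]
grip_width: 0.0853
grasp_force: 0.0
clock: 3.82
eef_pos: [0.4581, -0.1565, 0.2339]
tool_rot: [0.057, 0.922, -0.024, 0.383]
ft_force: [1.2, -0.3, 1.0]
grip_width: 0.0854
grasp_force: 0.0
shift [ 44.  -75.9 104.3] rows 2.197747322681132
rot [-0.001  0.001  0.001] rows 0.01029586796574987
[-0.49 -0.27 -0.81  0.28  0.25 -0.26]
```

```bash
python3 -m creep '[[[0,-38,0],[0,0,0]],[[0,-38,0],[0,0,0]],[[22,0,52],[0,0,0]],[[22,0,52],[0,0,0]],[[0,0,0],[0,0,0]],[[0,0,0],[0,0,0]]]'
python3 - <<'E'
from h import *
r,d=toolrot(RY,np.pi/4); g=np.array([.548,-.2443,.072]); plan(g+.019*d,r)
c=vision.camera('side'); im=c['image'][220:360,240:440]
cv2.imwrite('pics/s1.png',cv2.resize(im,(800,560),interpolation=cv2.INTER_CUBIC))
E
```

```text
clock: 4.58
eef_pos: [0.4915, -0.2375, 0.1288]
tool_rot: [0.056, 0.922, -0.024, 0.383]
ft_force: [-0.6, 0.4, 0.4]
grip_width: 0.0853
grasp_force: 0.0
shift [ 0.1  0.2 99.4] rows 1.6028637930199676
rot [-0.     0.002  0.002] rows 0.013954917062587674
```

View pics/s1.png

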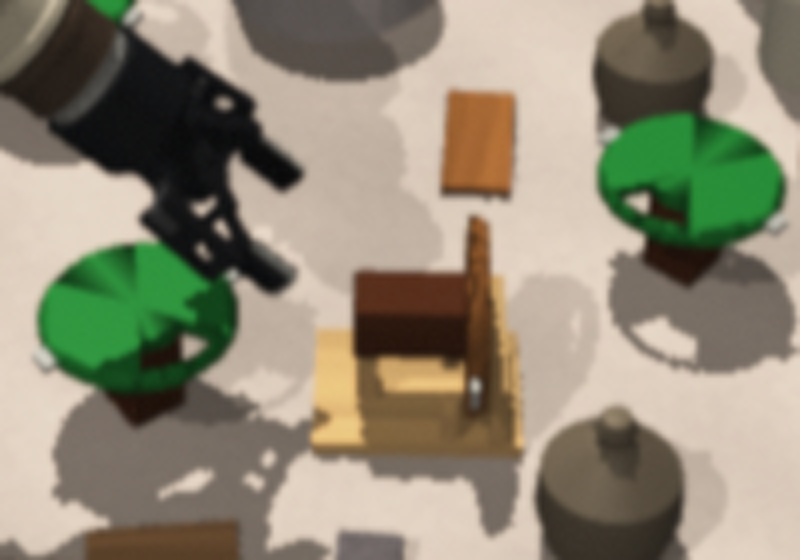

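The view shows the open fingers (≈(290,170) and (280,280) in the crop) lined up with the dark handle at (410,310), clear of the green cover.

```bash
python3 -m creep '[[[0,0,30],[0,0,0]],[[0,0,30],[0,0,0]],[[0,0,20],[0,0,0]],[[0,0,12],[0,0,0]],[[0,0,7],[0,0,0]],[[0,0,0],[0,0,0]]]' && python3 -m creep '[[[0,0,0],[0,0,0]],[[0,0,0],[0,0,0]],[[0,0,0],[0,0,0]],[[0,0,0],[0,0,0]],[[0,0,0],[0,0,0]],[[0,0,0],[0,0,0]],[[0,0,0],[0,0,0]],[[0,0,0],[0,0,0]]]' 0
```

```text
clock: 5.38
eef_pos: [0.5589, -0.245, 0.0578]
tool_rot: [0.057, 0.922, -0.024, 0.383]
ft_force: [0.6, -0.4, -0.0]
grip_width: 0.0855
grasp_force: 0.0
clock: 6.38
eef_pos: [0.5583, -0.2449, 0.0569]
tool_rot: [0.057, 0.922, -0.024, 0.382]
ft_force: [-4.7, -0.3, 5.1]
grip_width: 0.0391
grasp_force: 60.3
```

```bash
python3 -m creep '[[[-7,0,-7],[0,0,0]],[[-14,0,-14],[0,0,0]],[[-18,0,-18],[0,0,0]],[[-18,0,-18],[0,0,0]],[[-18,0,-18],[0,0,0]],[[-18,0,-18],[0,0,0]],[[-14,0,-14],[0,0,0]],[[0,0,0],[0,0,0]],[[0,0,0],[0,0,0]]]'
python3 - <<'E'
from h import *
c=vision.camera('side'); im=c['image'][180:320,240:440]
cv2.imwrite('pics/s2.png',cv2.resize(im,(600,420),interpolation=cv2.INTER_CUBIC))
o=bot.get_obs(); print(o['joint_pos'],o['ft_force'],o['ft_torque'])
plan([.44,-.04,.25])
E
```

```text
clock: 7.5
eef_pos: [0.5571, -0.2439, 0.2056]
tool_rot: [0.058, 0.923, -0.023, 0.38]
ft_force: [-0.9, 0.9, -4.6]
grip_width: 0.0392
grasp_force: 61.1
[-0.56325704  0.05795699 -0.6119972   0.17060841  0.30523865 -0.32110975] [-1.2545406   0.03802181 -4.13874764] [0.1878045  1.47741867 0.03692554]
shift [  69.1  187.9 -131. ] rows 3.8589822063611905
```

View pics/s2.png

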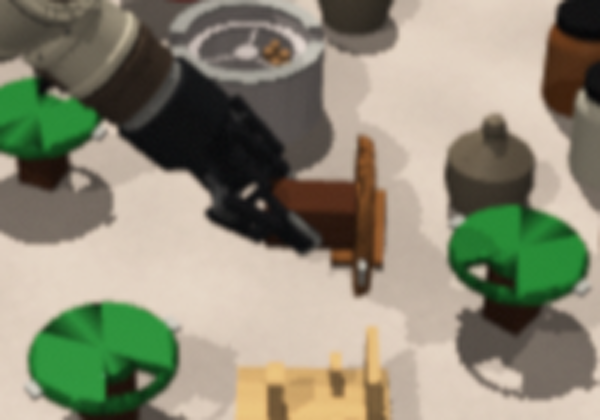

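The cover hangs level in the fingers, clear of the rack. Next I carry it over and tip it upright.

```bash
python3 -m creep '[[[9,24,-17],[0,0,0]],[[15,41,-28],[0,0,0]],[[15,41,-28],[0,0,0]],[[15,41,-28],[0,0,0]],[[15,41,-28],[0,0,0]],[[0,0,0],[0,0,0]]]' && python3 -m creep '[[[0,0,0],[0,0.1,0]],[[0,0,0],[0,0.15,0]],[[0,0,0],[0,0.15,0]],[[0,0,0],[0,0.15,0]],[[0,0,0],[0,0.15,0]],[[0,0,0],[0,0.15,0]],[[0,0,0],[0,0.15,0]],[[0,0,0],[0,0.15,0]],[[0,0,0],[0,0.15,0]],[[0,0,0],[0,0.15,0]],[[0,0,0],[0,0.12,0]],[[0,0,0],[0,0,0]]]'
python3 - <<'E'
from h import *
c=vision.camera('side'); im=c['image'][120:300,180:420]
cv2.imwrite('pics/s3.png',cv2.resize(im,(640,480),interpolation=cv2.INTER_CUBIC))
o=bot.get_obs(); print(o['joint_pos'].round(2) if hasattr(o['joint_pos'],'round') else o['joint_pos'])
r,d=toolrot(RY,np.radians(135)); plan([.44,-.04,.25],r)
c=vision.camera('top')
for n,cc in (('top',c),):
  P=cloud(cc);
  for q in('cover_grip','cover_foot'):
    for k in vision.place_of(cc,q)[:3]: print(n,q,k['position'],k['score'],P[int(k['position'][1]),int(k['position'][0])])
E
```

```text
clock: 8.3
eef_pos: [0.4406, -0.0366, 0.2489]
tool_rot: [0.053, 0.923, -0.021, 0.381]
ft_force: [0.6, -0.8, -5.4]
grip_width: 0.0397
grasp_force: 62.6
clock: 9.8
eef_pos: [0.4379, -0.041, 0.2376]
tool_rot: [0.058, 0.923, 0.024, -0.38]
ft_force: [0.2, 0.6, -4.8]
grip_width: 0.0389
grasp_force: 63.4
[-0.1   0.76  0.55  2.14  0.02  0.02]
shift [ 5.3  1.1 -8.8] rows 0.1670444383682927
rot [ 0.001  0.008 -0.001] rows 0.04550061193816558
top cover_foot [412.4, 317.4] 0.64 [ 0.38043756 -0.22823667  0.08063776]
```

View pics/s3.png

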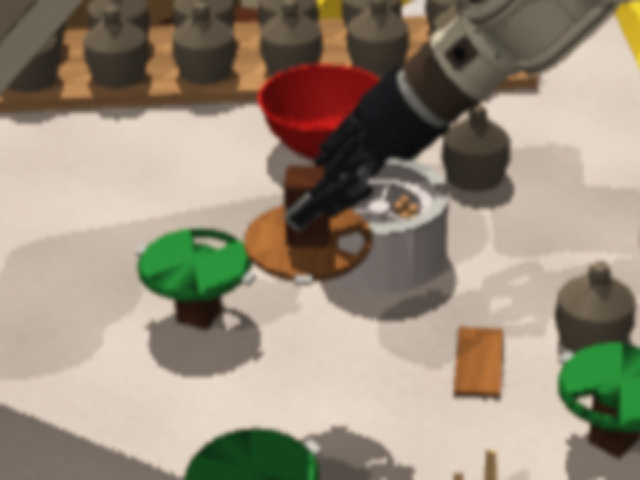

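The cover is upright in the fingers at about (305,225) in the crop, with free bench below it. Lowering.

```bash
python3 -m creep '[[[-10,0,10],[0,0,0]],[[-16,0,16],[0,0,0]],[[-16,0,16],[0,0,0]],[[-16,0,16],[0,0,0]],[[-16,0,16],[0,0,0]],[[-16,0,16],[0,0,0]],[[-16,0,16],[0,0,0]],[[-14,0,14],[0,0,0]],[[-7,0,7],[0,0,0]],[[0,0,0],[0,0,0]],[[0,0,0],[0,0,0]]]'
python3 - <<'E'
from h import *
o=bot.get_obs(); print(np.round(o['joint_pos'],2),np.round(o['ft_force'],1)); r,d=toolrot(RY,np.radians(135)); plan([.44,-.04,.055],r)
E
```

```text
clock: 11.38
eef_pos: [0.4383, -0.0404, 0.0643]
tool_rot: [0.057, 0.924, 0.023, -0.377]
ft_force: [0.5, 0.2, -4.2]
grip_width: 0.0392
grasp_force: 63.6
[-0.1   0.89  0.35  1.8   0.02  0.02] [ 0.5  0.2 -4.2]
shift [-7.7  0.6  5.5] rows 0.15292407461871438
rot [0.   0.01 0.  ] rows 0.054532555562515385
```

```bash
python3 -m creep '[[[-5,0,5],[0,0,0]],[[-4,0,4],[0,0,0]],[[-2,0,2],[0,0,0]],[[0,0,0],[0,0,0]],[[0,0,0],[0,0,0]]]' && python3 -m creep '[[[-1.4,0,1.4],[0,0,0]],[[-1.4,0,1.4],[0,0,0]],[[0,0,0],[0,0,0]]]'
```

```text
clock: 12.0
eef_pos: [0.4381, -0.0404, 0.0482]
tool_rot: [0.057, 0.924, 0.024, -0.378]
ft_force: [-1.2, -0.0, -4.4]
grip_width: 0.0391
grasp_force: 63.6
clock: 12.38
eef_pos: [0.438, -0.0404, 0.044]
tool_rot: [0.057, 0.924, 0.024, -0.378]
ft_force: [-0.4, -0.3, -4.9]
grip_width: 0.0389
grasp_force: 63.6
```

```bash
for i in 1 2 3 4; do python3 -m creep '[[[-0.8,0,0.8],[0,0,0]],[[-0.8,0,0.8],[0,0,0]],[[0,0,0],[0,0,0]]]' | grep -E 'eef|force: \['; done
```

```text
eef_pos: [0.4382, -0.0404, 0.0428]
ft_force: [2.6, -0.4, 3.3]
eef_pos: [0.4384, -0.0405, 0.0427]
ft_force: [5.0, -0.8, 13.0]
eef_pos: [0.4385, -0.0406, 0.0426]
ft_force: [6.8, -2.5, 23.0]
eef_pos: [0.4384, -0.0406, 0.0425]
ft_force: [7.3, -2.4, 32.7]
```

```bash
python3 -m creep '[[[1,0,-1],[0,0,0]],[[2,0,-2],[0,0,0]],[[0,0,0],[0,0,0]]]' && python3 -m creep '[[[0,0,0],[0,0,0]],[[0,0,0],[0,0,0]],[[0,0,0],[0,0,0]],[[0,0,0],[0,0,0]],[[0,0,0],[0,0,0]],[[0,0,0],[0,0,0]]]' 85 && python3 -m creep '[[[0,0,-15],[0,0,0]],[[0,0,-40],[0,0,0]],[[0,0,-40],[0,0,0]],[[0,0,-40],[0,0,0]],[[0,0,-20],[0,0,0]],[[0,0,0],[0,-0.157,0]],[[0,0,0],[0,-0.157,0]],[[0,0,0],[0,-0.157,0]],[[0,0,0],[0,-0.157,0]],[[0,0,0],[0,-0.157,0]],[[0,0,0],[0,0,0]]]'
python3 - <<'E'
from h import *
c=vision.camera('top'); P=cloud(c); X,Y,Z=np.moveaxis(P,-1,0)
im=rectify(c,.012,.45,-.04,n=400)
s=vision.camera('side'); cv2.imwrite('pics/p1.png',np.hstack([im,cv2.resize(s['image'][150:310,210:370],(400,400))]))
r,d=toolrot(RY,np.pi/2)
m=(abs(X-.45)<.06)&(abs(Y+.04)<.06)&(Z>.077)&(Z<.088); q=P[m]; print(len(q)); print(cv2.minAreaRect((q[:,:2]*1000).astype(np.float32)),np.median(q,0))
P2=cloud(s);X,Y,Z=np.moveaxis(P2,-1,0);m=(abs(X-.45)<.06)&(abs(Y+.04)<.06)&(Z>.077)&(Z<.088); q=P2[m]; print(len(q),cv2.minAreaRect((q[:,:2]*1000).astype(np.float32)),np.median(q,0))
E
```

```text
clock: 14.25
eef_pos: [0.4384, -0.0405, 0.0427]
tool_rot: [0.057, 0.924, 0.024, -0.378]
ft_force: [4.1, -1.0, 14.2]
grip_width: 0.0396
grasp_force: 65.8
clock: 15.0
eef_pos: [0.4381, -0.0404, 0.0393]
tool_rot: [0.057, 0.924, 0.023, -0.378]
ft_force: [0.7, 0.1, -0.5]
grip_width: 0.0849
grasp_force: 0.0
clock: 16.38
eef_pos: [0.5211, -0.0511, 0.1379]
tool_rot: [0.062, 0.998, -0.0, 0.01]
ft_force: [1.5, 0.4, -0.0]
grip_width: 0.0848
grasp_force: 0.0
0
((0.0, 0.0), (0.0, 0.0), 0.0) [nan nan nan]
129 ((454.03460693359375, -48.320899963378906), (43.946414947509766, 39.72356033325195), 81.94047546386719) [ 0.45488408 -0.0484357   0.0801492 ]
  return _methods._mean(a, axis=axis, dtype=dtype,
  ret = um.true_divide(
```

View pics/p1.png

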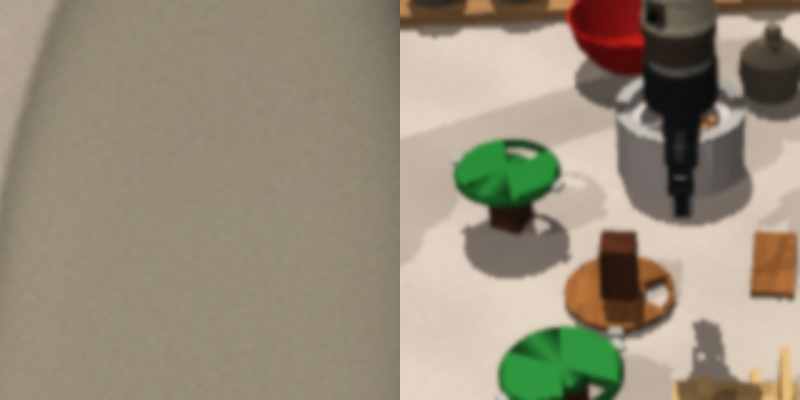

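The cover stands upright and free on the bench, handle at (620,265) in the right half, opening facing away from the robot. Going above it for the vertical grasp.

Run:
```python
from h import *
r,d=toolrot(RY,np.pi/2); plan([.453,-.0435,.138],r)
```

```text
shift [75.4 -1.  -0.2] rows 1.2155808931349017
rot [ 0.     0.027 -0.   ] rows 0.14293379645594692
```

```bash
python3 -m creep '[[[0,0,-20],[0,0.022,0]],[[37,0,0],[0,0,0]],[[38,0,0],[0,0,0]],[[0,0,0],[0,0,0]],[[0,0,0],[0,0,0]]]'
python3 - <<'E'
from h import *
r,d=toolrot(RY,np.pi/2); plan([.453,-.0435,.033],r)
s=vision.camera('side'); P=cloud(s);X,Y,Z=np.moveaxis(P,-1,0);m=(abs(X-.45)<.06)&(abs(Y+.04)<.06)&(Z>.077)&(Z<.088); q=P[m]; print(len(q),cv2.minAreaRect((q[:,:2]*1000).astype(np.float32)))
E
```

```text
clock: 17.1
eef_pos: [0.4562, -0.0429, 0.1594]
tool_rot: [0.062, 0.998, 0.0, 0.004]
ft_force: [0.2, 0.2, 0.5]
grip_width: 0.0851
grasp_force: 0.0
shift [  4.2  -1.1 126.3] rows 2.038981226210828
rot [ 0.     0.008 -0.   ] rows 0.043239962763454556
121 ((454.3987731933594, -48.3564453125), (41.46403121948242, 38.34032440185547), 86.1253433227539)
```

```bash
python3 -m creep '[[[3,-2,10],[0,0.008,0]],[[0,0,35],[0,0,0]],[[0,0,35],[0,0,0]],[[0,0,30],[0,0,0]],[[0,0,15],[0,0,0]],[[0,0,0],[0,0,0]],[[0,0,0],[0,0,0]]]' && python3 -m creep '[[[0,0,0],[0,0,0]],[[0,0,0],[0,0,0]],[[0,0,0],[0,0,0]],[[0,0,0],[0,0,0]],[[0,0,0],[0,0,0]],[[0,0,0],[0,0,0]],[[0,0,0],[0,0,0]],[[0,0,0],[0,0,0]]]' 0 && python3 -m creep '[[[0,0,-15],[0,0,0]],[[0,0,-35],[0,0,0]],[[0,0,-40],[0,0,0]],[[0,0,-40],[0,0,0]],[[0,0,-35],[0,0,0]],[[0,0,-20],[0,0,0]],[[0,0,0],[0,0,0]],[[0,0,0],[0,0,0]]]'
python3 - <<'E'
from h import *
r,d=toolrot(np.radians(88.5),np.pi/2); plan([.5425,.2095,.215],r)
print(bot.get_obs()['joint_pos'],bot.get_obs()['ft_torque'])
E
```

```text
clock: 18.02
eef_pos: [0.451, -0.0443, 0.034]
tool_rot: [0.062, 0.998, 0.0, -0.001]
ft_force: [-0.2, -0.2, 0.8]
grip_width: 0.085
grasp_force: 0.0
clock: 19.02
eef_pos: [0.4513, -0.0437, 0.0346]
tool_rot: [0.062, 0.998, 0.001, 0.0]
ft_force: [1.1, 1.5, 5.1]
grip_width: 0.0395
grasp_force: 61.8
clock: 20.02
eef_pos: [0.4494, -0.0443, 0.2171]
tool_rot: [0.062, 0.998, 0.0, -0.002]
ft_force: [0.2, 0.1, -4.6]
grip_width: 0.0395
grasp_force: 61.7
shift [-60.9 263.3   1.8] rows 4.3595179095172805
rot [ 0.004 -0.004 -1.669] rows 8.972603498048924
[-9.82652589e-02  1.56124644e-01 -1.38637595e-01  1.28082777e+00
  1.72401957e-04  2.60169766e-02] [ 0.00314466 -0.02403995  0.05806705]
```

```bash
python3 -m creep '[[[-8,33,0],[0,0,0]],[[-13,57,0],[0,0,0]],[[-13,58,0],[0,0,0]],[[-13,58,0],[0,0,0]],[[-13,57,0],[0,0,0]],[[0,0,0],[0,0,0]]]' && python3 -m creep '[[[0,0,0],[0,0,-0.167]],[[0,0,0],[0,0,-0.167]],[[0,0,0],[0,0,-0.167]],[[0,0,0],[0,0,-0.167]],[[0,0,0],[0,0,-0.167]],[[0,0,0],[0,0,-0.167]],[[0,0,0],[0,0,-0.167]],[[0,0,0],[0,0,-0.167]],[[0,0,0],[0,0,-0.167]],[[0,0,0],[0,0,-0.166]],[[0,0,0],[0,0,0]],[[0,0,0],[0,0,0]]]'
python3 - <<'E'
from h import *
r,d=toolrot(np.radians(88.5),np.pi/2); plan([.5425,.2095,.13],r)
s=vision.camera('side'); t=vision.camera('top')
p=w2p(s,[.5425,.2095,.19])[0].astype(int); q=w2p(t,[.5425,.2095,.19])[0].astype(int); print(p,q)
f=lambda c,p:cv2.resize(c['image'][max(p[1]-60,0):p[1]+60,p[0]-60:p[0]+60],(400,400),interpolation=cv2.INTER_CUBIC)
cv2.imwrite('pics/c1.png',np.hstack([f(t,q),f(s,p)]))
for n,c in(('top',t),('side',s)):
    P=cloud(c);X,Y,Z=np.moveaxis(P,-1,0)
    m=(np.hypot(X-.5425,Y-.2095)<.085)&(Z>.180)&(Z<.205); k=P[m]; k=k[abs(k[:,2]-np.median(k[:,2]))<.005]; k2=(k[:,:2]*1000).astype(np.float32)
    print(n,len(k),np.median(k[:,2]),k2.min(0),k2.max(0))
    h=cv2.convexHull(k2)[:,0]; 
    from scipy.optimize import least_squares
    w=least_squares(lambda v:np.hypot(*(h-v).T)-62,[542,209],loss='soft_l1'); print(w.x,np.abs(w.fun).round(1))
E
```

```text
clock: 20.78
eef_pos: [0.5426, 0.2131, 0.2152]
tool_rot: [0.059, 0.998, -0.0, -0.003]
ft_force: [-0.5, -1.1, -4.6]
grip_width: 0.0391
grasp_force: 63.3
clock: 22.28
eef_pos: [0.5423, 0.2086, 0.2178]
tool_rot: [-0.697, 0.717, 0.001, -0.001]
ft_force: [0.3, 0.1, -4.7]
grip_width: 0.0391
grasp_force: 63.3
shift [-0.9 -0.5 87.8] rows 1.4168687554693595
rot [ 0.003 -0.    -0.003] rows 0.022581157168515716
[320 162] [203 236]
top 1209 0.1942424065375743 [481.1324  149.08763] [610.90826 215.08362]
[542.19940618 210.70141089] [ 7.3  6.  34.3 17.6  1.9  0.6  0.2  0.6  1.1  0.9  0.7  0.6  0.9  1.1
  1.   0.2  0.3  0.5  0.1  0.2  0.2  0.3  0.6  0.6  0.8]
side 590 0.19295182005172407 [474.581   140.87436] [612.9817  260.45526]
[541.66658494 205.57108896] [10.   9.7  4.8  1.6  0.4  3.9  2.1  5.8  5.2  4.7  5.4  2.1  1.2  1.8
  0.5  4.5  0.6  1.7 10.1]
```

View pics/c1.png

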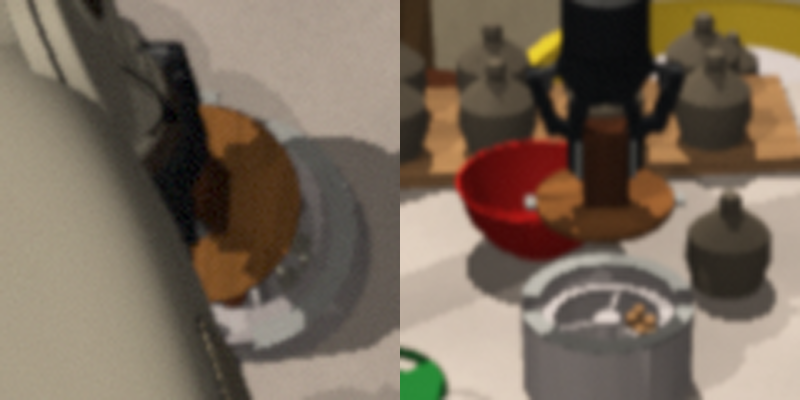

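The handle is held vertically and the lugs lie along x (right-half (530,200) and (680,205)). The cover fits within 1.5 mm of the caddy's axis. Lowering.

```bash
python3 -m creep '[[[1.5,0,15],[0,0,0]],[[0,0,30],[0,0,0]],[[0,0,25],[0,0,0]],[[0,0,15],[0,0,0]],[[0,0,7],[0,0,0]],[[0,0,0],[0,0,0]],[[0,0,0],[0,0,0]]]' && for i in 1 2 3 4; do python3 -m creep '[[[0,0,2],[0,0,0]],[[0,0,2],[0,0,0]],[[0,0,0],[0,0,0]]]' | grep -E 'eef|force: \['; done
```

```text
clock: 23.25
eef_pos: [0.5435, 0.2081, 0.1279]
tool_rot: [-0.698, 0.716, 0.0, 0.001]
ft_force: [1.0, 0.0, -4.2]
grip_width: 0.0392
grasp_force: 63.3
eef_pos: [0.5425, 0.2078, 0.1227]
ft_force: [-0.3, 0.5, -4.2]
eef_pos: [0.5424, 0.2078, 0.1185]
ft_force: [0.1, 0.5, -4.4]
eef_pos: [0.5424, 0.2078, 0.1145]
ft_force: [-0.7, -0.4, -4.8]
eef_pos: [0.5424, 0.2078, 0.1105]
ft_force: [0.1, -0.3, -5.2]
```

```bash
for i in 1 2 3 4; do python3 -m creep '[[[0,0,1],[0,0,0]],[[0,0,1],[0,0,0]],[[0,0,0],[0,0,0]]]' | grep -E 'eef|force: \['; done
```

```text
eef_pos: [0.5425, 0.2078, 0.1087]
ft_force: [0.7, 0.4, -4.8]
eef_pos: [0.5425, 0.2078, 0.1067]
ft_force: [0.5, 0.0, -4.4]
eef_pos: [0.5426, 0.2078, 0.1048]
ft_force: [0.0, 0.0, -4.5]
eef_pos: [0.5427, 0.2079, 0.1047]
ft_force: [-2.5, -1.5, 5.8]
```

It dropped home (TCP 0.1047, contact force there). Turning clockwise.

```bash
python3 -m creep '[[[0,0.2,0],[0,0,0.1]],[[0,0.2,0],[0,0,0.12]],[[0,0.2,0],[0,0,0.12]],[[0,0.2,0],[0,0,0.12]],[[0,0,0],[0,0,0]]]' && python3 -m creep '[[[0,0.2,0],[0,0,0.12]],[[0,0.2,0],[0,0,0.12]],[[0,0.2,0],[0,0,0.12]],[[0,0.2,0],[0,0,0.12]],[[0,0.2,0],[0,0,0.12]],[[0,0,0],[0,0,0]]]'
python3 - <<'E'
from h import *
o=bot.get_obs(); print(o['ft_torque'],o['ft_force'],np.degrees(np.arctan2(*R.from_quat(o['tool_rot']).as_matrix()[[1,0],1]))-90)
E
```

```text
clock: 26.88
eef_pos: [0.5422, 0.208, 0.1047]
tool_rot: [-0.516, 0.857, 0.001, 0.001]
ft_force: [-2.2, -2.0, 5.8]
grip_width: 0.0395
grasp_force: 64.6
clock: 27.62
eef_pos: [0.5418, 0.2092, 0.1047]
tool_rot: [-0.24, 0.971, 0.001, 0.001]
ft_force: [-2.4, -0.1, 5.7]
grip_width: 0.0394
grasp_force: 64.6
[ 0.0451857   0.66840218 -0.27855439] [-2.39536279 -0.07031631  5.72944906] 27.740499346647454
```

```bash
cat > q.py <<'E'
from h import *
o=bot.get_obs(); print(np.round(o['ft_torque'],2),np.round(o['ft_force'],1),np.round(np.degrees(np.arctan2(*R.from_quat(o['tool_rot']).as_matrix()[[1,0],1]))-90,2))
E
python3 -m creep '[[[0,0,0],[0,0,0.06]],[[0,0,0],[0,0,0.06]],[[0,0,0],[0,0,0]]]'>/dev/null; python3 q.py
for i in 1 2 3 4 5 6; do python3 -m creep '[[[0,0,0],[0,0,0.03]],[[0,0,0],[0,0,0]]]'>/dev/null; python3 q.py; done
```

```text
[-0.03  0.73 -0.25] [-2.1  0.2  6.3] 20.89
[-0.    0.62 -0.09] [-2.3  0.2  6.8] 19.22
[-0.06  0.63 -0.06] [-3.  -0.6  6.6] 17.5
[-0.06  0.64 -0.08] [-2.8 -1.   6.1] 15.78
[-0.1   0.65 -0.08] [-1.7 -0.2  6. ] 14.06
[-0.12  0.64  0.29] [-1.9 -2.5  6.2] 12.41
[-0.38  0.4   1.68] [-1.5 -2.1  6. ] 10.9
```

```bash
for i in 1 2; do python3 -m creep '[[[0,0,0],[0,0,0.03]],[[0,0,0],[0,0,0]]]'>/dev/null; python3 q.py; done
```

```text
[-0.39  0.17  2.86] [-0.7 -2.8  6.6] 9.38
[-0.3  -0.15  3.16] [ 0.1 -2.7  6. ] 7.6
```

```bash
python3 -m creep '[[[0,0,0],[0,0,-0.03]],[[0,0,0],[0,0,0]]]'>/dev/null; python3 q.py; python3 -m creep '[[[0,0,-0.5],[0,0,-0.015]],[[0,0,0],[0,0,0]]]'>/dev/null; python3 q.py
```

```text
[-0.36 -0.1   0.78] [0.7 0.6 6.1] 8.92
[-0.11 -0.19  0.06] [1.8 1.7 5.5] 9.69
```

```bash
python3 -m creep '[[[0,0,0],[0,0,0]],[[0,0,0],[0,0,0]],[[0,0,0],[0,0,0]],[[0,0,0],[0,0,0]],[[0,0,0],[0,0,0]],[[0,0,0],[0,0,0]]]' 85 && python3 -m creep '[[[0,0,-10],[0,0,0]],[[0,0,-25],[0,0,0]],[[0,0,-40],[0,0,0]],[[0,0,-40],[0,0,0]],[[0,0,-40],[0,0,0]],[[50,0,0],[0,0,0]],[[60,0,0],[0,0,0]],[[60,0,0],[0,0,0]],[[60,0,0],[0,0,0]],[[0,0,0],[0,0,0]],[[0,0,0],[0,0,0]]]'
python3 - <<'E'
from h import *
t=vision.camera('top'); a=rectify(t,.082,.5425,.2092,n=400); cv2.imwrite('pics/f1.png',np.hstack([a,cv2.resize(t['image'],(533,400))[:,:400]]))
P=cloud(t);X,Y,Z=np.moveaxis(P,-1,0); d=np.hypot(X-.5425,Y-.2092)
m=(d>.035)&(d<.058)&(Z>.06); print('disc top z',np.median(Z[m]))
m=(d<.04)&(Z>.145)&(Z<.16); q=P[m]; print(len(q),np.median(q,0),cv2.minAreaRect((q[:,:2]*1000).astype(np.float32)))
m=(d>.03)&(d<.054)&(Z<.075)&(Z>.0); q=P[m]-[.5425,.2092,0]; th=np.degrees(np.arctan2(q[:,1],q[:,0])); print('low pts',len(q),np.percentile(th,[2,50,98]))
E
```

```text
clock: 31.25
eef_pos: [0.5411, 0.2087, 0.1033]
tool_rot: [-0.085, 0.996, 0.0, -0.001]
ft_force: [0.1, 0.4, -0.0]
grip_width: 0.0849
grasp_force: 0.0
clock: 32.62
eef_pos: [0.3154, 0.1701, 0.2598]
tool_rot: [-0.085, 0.996, 0.001, 0.001]
ft_force: [0.6, 0.3, -0.3]
grip_width: 0.0849
grasp_force: 0.0
disc top z 0.08091655891319116
353 [0.54188623 0.20799763 0.15073664] ((541.7230834960938, 208.81153869628906), (40.19380569458008, 39.715179443359375), 14.374165534973145)
low pts 74 [-83.40986705  12.43660948  43.73464666]
```

View pics/f1.png

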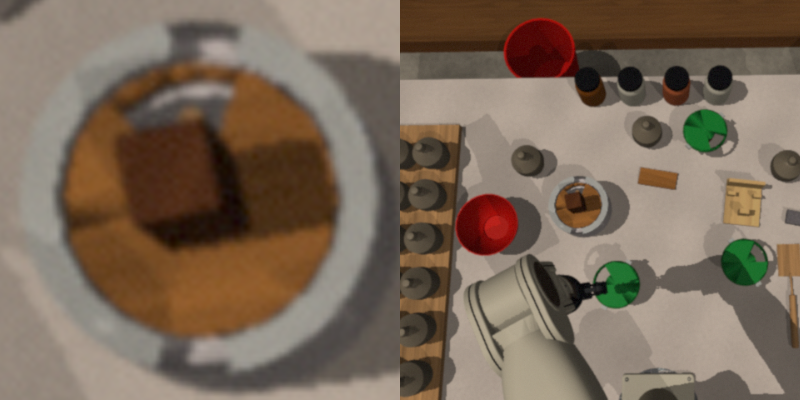

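The cover sits home inside the ring, lugs under it. Its opening at (190,100) in the left half is over the stamps, and the handle's yaw (about 14°) matches the bay (about 13°). Nothing else has moved, so I'm handing in.

```bash
python3 -c "
from workcell import workorder; print(workorder.job_done())"
```

```text
the job is handed in; nothing more can be done
None
```

I handed the job in at about 33 s: the cover was stood on the bench and released, retaken from above, dropped fully home on the caddy and turned clockwise to the stop. The opening is over the stamps, the gripper is clear, and in the pictures nothing else has moved.

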